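# Lock a tube carrier onto the bench shaker with its cam

## Robot

A 7-joint arm with a two-finger parallel gripper is mounted at the origin on the work surface. World frame = base frame: x ahead of the robot, y to its left, z up, the work surface at z = 0. Lengths are in m, angles in rad, forces in N, time in s.
With the tool pointing down it reaches from about 0.425 to 0.875 m from the base axis. Payload 4.7 kg.
Tool frame: the origin (TCP) lies at the very end of the fingers, on their centre line; the grasp point (between the pads) lies behind it (ctrl.tcp_to_grasp is the y of the grasp point in the tool frame, in m); y points along the fingers, x is the direction in which the jaws open and shut, and the axes are right-handed (so a half turn about y gives the same grasp; the last joint's range is limited). The gripper opens to 87 mm and grips with 3 to 60 N. Pads are 19 mm wide; open, the fingers measure 117 mm over their backs; the gripper's body (75 mm by 190 mm) begins 51 mm behind the grasp point.
Start: joints at [-1.218, 0.321, -0.07, 1.45, 0.023, 1.371, -0.057], TCP at [0.216, 0.613, 0.223] pointing down, gripper open.
Joint ranges: [-2.86, 2.86], [-0.3, 2.09], [-1.38, 1.24], [0.06, 2.45], [-1.56, 4.7], [0.09, 2.05], [-2.69, 2.69]. Speed limits (rad/s): [2.57, 2.57, 3.14, 3.14, 3.14, 3.14, 3.14].

## Interface

Orientations are given as a rotation vector (axis times angle).
In Python, from bench import ctrl, get_image, workorder gives the robot as it stands.
- The arm moves only by the tool drive_tool, never from a script. Its argument "increments" is text: rows parted by semicolons, each of 5 numbers parted by spaces: the shift along the tool's x, y, z in mm, then the turn about the tool's y in degrees, then the closure in counts, from 0 (fully open) to 255 (shut). In form: tx ty tz yaw fingers; .... A call has 1 to 20 rows; each row shifts and turns the commanded pose from where the row before left it, along the tool's axes as they then stand; what a row does not reach is not made up. A row lasts 1/8 s, in which the tool goes at most 62.5 mm and 10.7 degrees, less where a joint would pass 70% of its speed; a pose out of reach is approached as far as the arm can. A call is refused whole if a number of a shift passes 62.5 or a number of a turn 10.7, either way. A call with a gripper value outside its range is refused whole. The fingers move at their own pace and stop on an object; "squeeze" is the grip in N (left out, the last holds). Time passes only in rows, so rows that do not move let the fingers close. It gives the time, the measured TCP pose, the force and the opening at its end, in the units of the state.
- ctrl.get_state(): the state, without advancing time (a new reading comes with each control period).
- get_image(name): name is "scene" or "top" or "wrist"; returns a dict with "img" (420x560x3 uint8, red, green, blue), "mtx" (3x3 intrinsics, pixels), "camera_from_world" (4x4, takes a point from world to camera coordinates). Camera axes: x right, y up, looking along -z (the intrinsics and any distortion apply to the point x, -y, -z); pixel columns grow to the right and rows downward; lengths in m; the calibration is good to about 2 mm. The wrist camera is an equidistant fisheye: a pixel r from the principal point sees the ray r / f radians off the axis. A picture is of the moment at which its call begins. There is no depth.
- workorder.close_job(): hands the job in, once; it reports no verdict.
The state is a dict: "time": time; "joint_positions": joint angles; "qd": joint speeds; "joint_torque": joint torques, N m; "position": TCP position; "tool_rot": TCP orientation; "ft_force": force on the tool from outside, world axes, zero at the start; "torque": the same for the moment, N m; "grip_width": opening from 0.0 (shut) to 1.0 (fully open).
Only numpy, scipy, OpenCV 4.12 (cv2) and the standard library are available. Lean on these libraries where they do the work, as an engineer would, in place of code of your own. Each camera call takes 0.05 s, during which the arm holds its last target.

## Task

Mount the tube carrier on the shaker so that it cannot rattle. Its cam disc has been left part-way shut: push the disc's crank pin back to the open stop, slide the carrier along the rails up to the rubber clamp bar, then turn the cam disc the full half turn, clockwise seen from above, so that its hook draws the carrier's bolt in tight. Last, slide the keeper bar fully home behind the crank pin, leave everything standing there, and do not tip the carrier or disturb the spray can, tip box or beaker.

Things in the scene. Friction and masses are not known exactly. Their poses are not given: they have to be found in the camera images.
- shaker: Bench shaker: white housing with a blue metal platform, top 60 mm above the bench. It stands fixed, but place and yaw vary per start. Origin on the cam disc's vertical axis, at bench height; x along the rails from the carrier towards the cam (roughly to the robot's left), z up. Platform spans x -285 to +65, y -118 to +78 mm. On it: two rails, clamp bar, cam disc, keeper
- rail_start (a point): Open end of the two steel guide rails, midway between them, on the platform: x = -265, y = 0, 60 mm above the bench. The rails are 94 mm apart inside, 14 mm high, and run to x = -80 mm on the shaker
- clamp_face (a point): Middle of the clamp bar's rubber face at rest, x = -75 mm on the shaker, 80 mm above the bench: a bar across the end of the rails with two rubber pads, each from 17 to 43 mm off the centre line, tops 94 mm above the bench; the carrier's arm passes between them
- carrier: Loose white tube carrier between the rails, 80 mm long (x) by 90 mm wide, about 0.6 kg; end walls 36 mm, tube caps 48 mm high. Origin at the centre of its underside, x along the rails towards the cam. Its front face (x = +40 mm) meets the clamp bar when its origin is at x = -115 mm on the shaker; drawn tight it is at about -109 mm
- rear_face (a point): Middle of the carrier's flat rear end wall, where it can be pushed: 40 mm behind the carrier's origin, 18 mm above its underside (78 mm above the bench); the wall is 90 mm wide and 36 mm high
- bolt_pin (a point): Draw bolt head on the carrier: downward steel pin, 10 mm diameter, on a flat arm 12 mm wide (24 to 32 mm above the carrier's underside) from the front face. Point on the pin's axis, 91 mm ahead of the carrier's origin, 78 mm above the bench. With the cam shut or part-shut the outside of the hook stops the pin some 20 mm short of its place; with it open the pin enters freely
- cam_centre (a point): Centre of the steel cam disc's top face, 70 mm above the bench, on the shaker's origin axis. Disc diameter 92 mm. On it stand a spiral hook wall 11 mm high, a low hub, and the crank pin. Along the crank pin's circle 30 mm on either side of the pin is clear of the wall
- camdisc (a joint): Cam disc angle in rad: 0 at the open stop, 3.14 at the shut stop, growing clockwise seen from above. Stays where it is left. Turning takes about 3 N at the crank pin when free, up to about 12 N while it draws the carrier in
- crank_pin (a point): Top centre of the crank pin: upright steel pin 12 mm in diameter, from 70 to 110 mm above the bench, 36 mm from the cam axis. In the shaker's frame it stands at +y when the cam is open, +x half-way, -y when shut (its direction is 90 degrees minus the cam angle)
- clampbar (a joint): How far the sprung clamp bar is pressed in, in m: 0 free, grows as the carrier presses it towards the cam (about 1 N per mm); about 0.006 when the cam has drawn the carrier tight, with nothing else pressing; stop at 0.010
- keeper (a joint): Travel of the keeper bar in m: 0 fully out, 0.040 fully home at its stop, growing as it slides along the shaker's +y towards the crank pin's shut place. Slides stiffly (about 2 N) and stays where it is left
- keeper_post (a point): Top centre of the upright round post on the keeper bar by which it is pushed: 12 mm diameter, from 84 to 118 mm above the bench; at x = 16 mm, y = -82 mm on the shaker when fully out, y = -42 mm when home. The bar is 14 mm wide and 56 mm long, from 74 to 84 mm above the bench, and reaches 14 mm in front of the post and 42 mm behind it
- spray: Bystander: spray can 52 mm diameter, about 150 mm high, origin at the centre of its underside
- tipbox: Bystander: closed pipette tip box 88 x 123 x 63 mm, origin at the centre of its underside
- beaker: Bystander: small beaker 64 mm diameter, 75 mm high, origin at the centre of its underside
There are look-alikes about, which are no part of the job. Leave any red look-alike of the carrier alone.

How it is judged:
On the way, in this order (a step that is already met when the one before it is completed fails the run):
1. the cam is turned back to its open stop (within 0.12 rad) (value of joint camdisc below 0.12 rad), for 0.1 s.
2. the carrier is slid up to the clamp bar (within 4 mm) with the cam still open (x of carrier in the frame of shaker above -0.119 m and value of joint camdisc below 0.3 rad), for 0.1 s.
3. the cam is turned shut (beyond 2.85 rad) and has drawn the carrier at least 4 mm into the clamp bar (value of joint camdisc above 2.85 rad and value of joint clampbar above 0.004 m), for 0.2 s.
4. the keeper is slid home (at least 34 of 40 mm) (value of joint keeper above 0.034 m), for 0.1 s.
At the end, for the whole second after the job is handed in: Cam turned beyond 2.85 rad of its 3.14, clamp bar pressed in by more than 4 mm by the drawn carrier alone (carrier origin beyond x = -112.5 mm on the shaker), keeper at least 34 mm of its 40 mm home, carrier level within 0.08 rad and at rest (all of step 3 and value of joint keeper above 0.034 m and x of carrier in the frame of shaker above -0.1125 m and angle between carrier's own z axis and vertical below 0.08 rad and linear speed of carrier below 0.02 m/s); the robot touches nothing.
It fails at once if the spray can, tip box or beaker is moved by more than 20 mm (distance of any of spray, tipbox, beaker from where it was at the start of the episode above 0.02 m).
It fails at once if the carrier is tipped by more than 0.25 rad (angle between carrier's own z axis and vertical above 0.25 rad).
It fails at once if the keeper is pushed beyond 25 mm while the cam is not shut (value of joint keeper above 0.025 m and value of joint camdisc below 2.6 rad).
It also fails if it takes over 61 s, if anything falls off the work surface, if the arm or the gripper's body presses on something with over 40 N, if the wrist force passes 120 N, or if a joint passes its speed limit or range.

## Working session

There is one attempt and no reset: what is moved stays moved. The work goes in short steps, Python scripts to look and compute and a tool call to move; the robot and the scene stay as the last step left them, time stands still between calls to the robot, and variables do not carry over. Pictures are saved under pics/ and viewed, and the job is handed in when it is done.

Besides the shell and the picture viewer there is one more tool, called after "Request:" by a JSON object that holds its "api" and its "payload". drive_tool: Moves the arm, as the interface text tells. Its arguments: {"type":"object","properties":{"increments":{"type":"string"},"squeeze":{"type":"number"}},"required":["increments"]}

```bash
mkdir -p pics; ls; cat > h.py <<'E'
import numpy as np, cv2
from bench import ctrl, get_image, workorder
E
python3 - <<'E'
from h import *
s=ctrl.get_state(); print(s, ctrl.tcp_to_grasp)
for n in ["scene","top","wrist"]:
    d=get_image(n); cv2.imwrite(f"pics/{n}0.png",d["img"][:,:,::-1]); np.savez(f"{n}0.npz",**{k:v for k,v in d.items() if k in("img","mtx","camera_from_world")})
    print(n,d["mtx"].round(1).tolist(),d["camera_from_world"].round(3).tolist(),d.keys())
E
```

```text
pics
{'time': 0.0, 'joint_positions': array([-1.21788861,  0.32178854, -0.07007051,  1.45168527,  0.02261136,
        1.37080278, -0.05688766]), 'qd': array([-8.52628088e-04,  1.46109777e-04, -2.98374417e-04,  6.74651314e-04,
        2.11174642e-05,  3.05756694e-03, -9.29017212e-04]), 'joint_torque': array([ 2.74487036e-05, -4.91286492e+01, -4.03772732e-01, -3.12525058e+01,
       -6.39067660e-02,  4.32209868e-02,  1.73617427e-04]), 'position': array([0.21590938, 0.61249891, 0.22147864]), 'tool_rot': array([-1.35185563, -0.95506236,  0.95751025]), 'ft_force': array([-0.32224459,  0.75250804, -0.28233099]), 'torque': array([-0.00039741, -0.01015644, -0.03552952]), 'grip_width': 0.9961046554648507} -0.0187
scene [[543.6, 0.0, 276.1], [0.0, 543.6, 207.9], [0.0, 0.0, 1.0]] [[0.49, 0.872, 0.002, -0.209], [-0.6, 0.335, 0.727, 0.255], [0.633, -0.357, 0.687, -1.864], [0.0, 0.0, 0.0, 1.0]] dict_keys(['img', 'mtx', 'camera_from_world'])
top [[458.1, 0.0, 283.0], [0.0, 458.1, 212.8], [0.0, 0.0, 1.0]] [[0.002, -1.0, 0.009, -0.049], [0.99, 0.003, 0.143, -0.53], [-0.143, 0.009, 0.99, -1.132], [0.0, 0.0, 0.0, 1.0]] dict_keys(['img', 'mtx', 'camera_from_world'])
wrist [[325.2, 0.0, 281.8], [0.0, 325.2, 210.3], [0.0, 0.0, 1.0]] [[0.332, 0.943, -0.002, -0.648], [-0.909, 0.319, -0.266, 0.033], [-0.251, 0.09, 0.964, -0.391], [0.0, 0.0, 0.0, 1.0]] dict_keys(['img', 'mtx', 'camera_from_world'])
```

View pics/scene0.png

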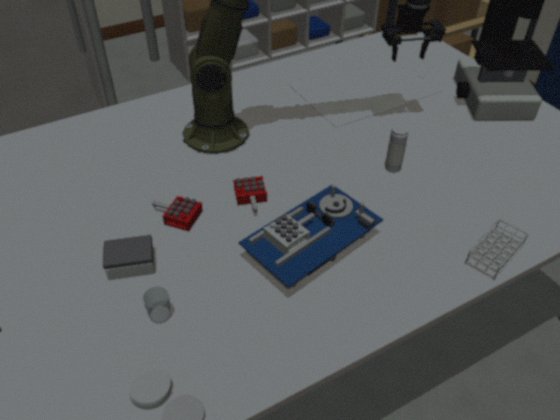

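View pics/top0.png

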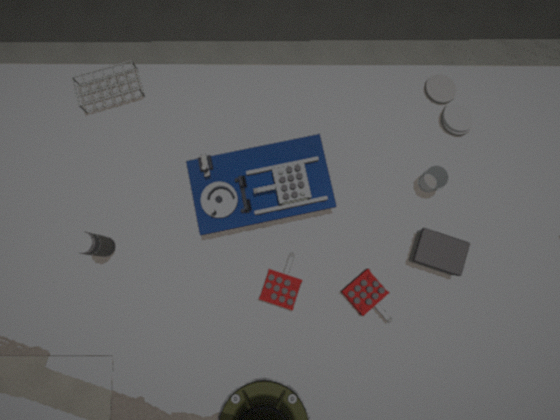

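View pics/wrist0.png

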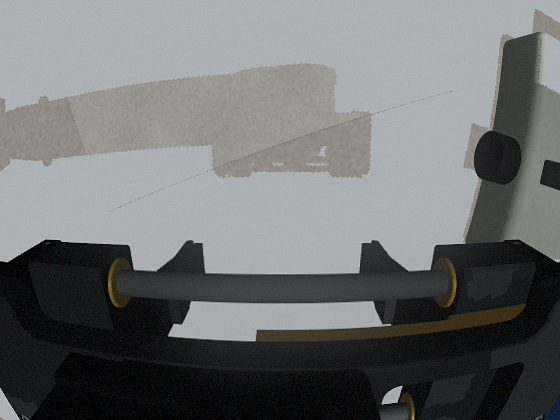

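```bash
python3 - <<'E'
import cv2
a=cv2.imread("pics/top0.png")[125:245,175:345]; a=cv2.convertScaleAbs(a,alpha=1.5); cv2.imwrite("pics/topc.png",cv2.resize(a,None,fx=4.6,fy=4.6,interpolation=cv2.INTER_CUBIC))
a=cv2.imread("pics/scene0.png")[175:300,230:395]; a=cv2.convertScaleAbs(a,alpha=1.5); cv2.imwrite("pics/scc.png",cv2.resize(a,None,fx=4.6,fy=4.6,interpolation=cv2.INTER_CUBIC))
E
```

```text
(no output)
```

View pics/topc.png

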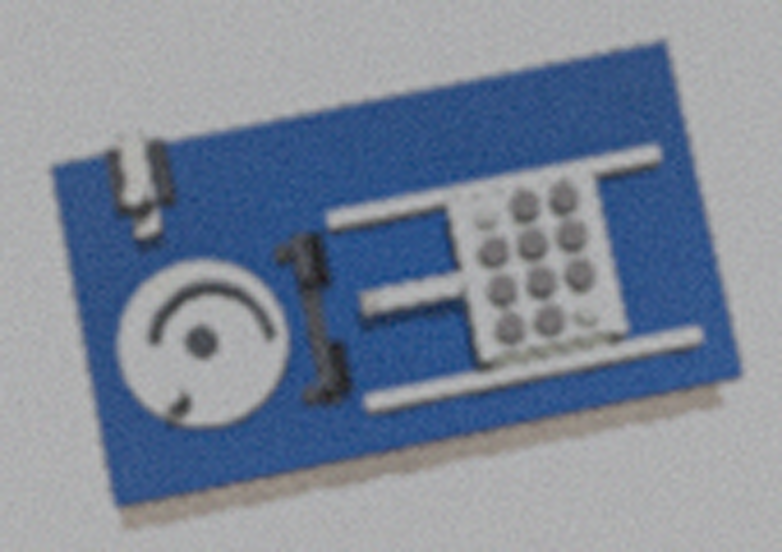

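View pics/scc.png

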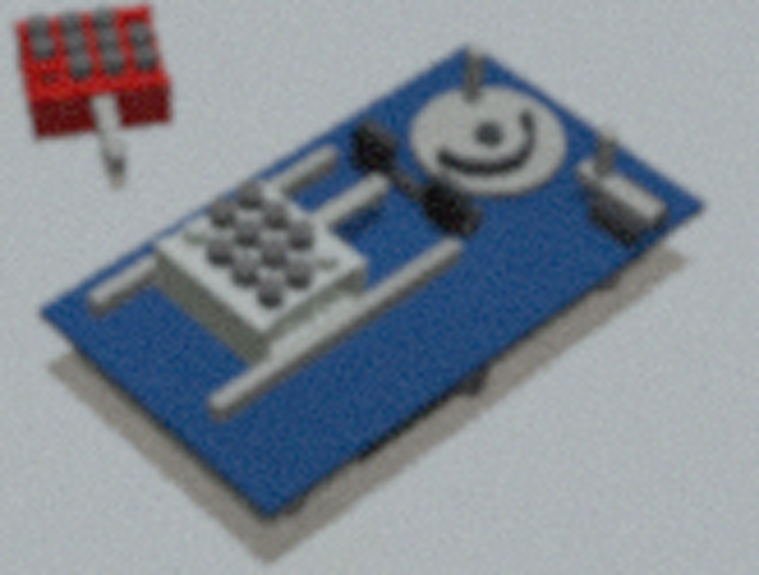

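```bash
cat >> h.py <<'E'
def load(n): 
    d=np.load(n+".npz"); return d["img"],d["mtx"],d["camera_from_world"]
def ray(uv,K,T):
    R=T[:3,:3]; c=-R.T@T[:3,3]
    d=np.array([(uv[0]-K[0,2])/K[0,0],-(uv[1]-K[1,2])/K[1,1],-1.0]); return c,R.T@d
def onz(uv,K,T,z):
    c,d=ray(uv,K,T); return c+d*(z-c[2])/d[2]
def proj(p,K,T):
    q=T[:3,:3]@np.asarray(p)+T[:3,3]; return np.array([K[0,2]+K[0,0]*q[0]/-q[2],K[1,2]-K[1,1]*q[1]/-q[2]])
def tri(uv1,C1,uv2,C2):
    (a,d),(b,e)=ray(uv1,*C1),ray(uv2,*C2)
    st=np.linalg.lstsq(np.c_[d,-e],b-a,rcond=None)[0]
    p,q=a+st[0]*d,b+st[1]*e
    return (p+q)/2,np.linalg.norm(p-q)
E
python3 - <<'E'
from h import *
def corners(n):
    im,K,T=load(n); hsv=cv2.cvtColor(im,cv2.COLOR_RGB2HSV)
    m=((abs(hsv[...,0].astype(int)-110)<14)&(hsv[...,1]>130)).astype(np.uint8)
    if n=="scene0": m[:150]=0; m[:,:220]=0;m[:,420:]=0
    m=cv2.morphologyEx(m,cv2.MORPH_OPEN,np.ones((3,3)))
    c=max(cv2.findContours(m,cv2.RETR_EXTERNAL,cv2.CHAIN_APPROX_NONE)[0],key=cv2.contourArea)
    h=cv2.convexHull(c); print(n,cv2.boundingRect(c))
    e=.02*cv2.arcLength(h,True); q=cv2.approxPolyDP(h,e,True)[:,0].astype(float)
    pts=c[:,0].astype(float); L=[]
    for i in range(4):
        a,b=q[i],q[(i+1)%4]; d=(b-a); l=np.linalg.norm(d); d/=l; nn=np.array([-d[1],d[0]])
        s=(pts-a)@d; r=(pts-a)@nn; p=pts[(s>.1*l)&(s<.9*l)&(abs(r)<2)]
        vx,vy,x,y=cv2.fitLine(p.astype(np.float32),cv2.DIST_HUBER,0,.01,.01).ravel(); 
        L.append(np.cross([x,y,1],[x+vx,y+vy,1]))
    out=[]
    for i in range(4):
        x=np.cross(L[i-1],L[i]); out.append(x[:2]/x[2])
    return np.array(out),K,T
for n in["top0","scene0"]:
    q,K,T=corners(n)
    w=np.array([onz(u,K,T,.06) for u in q]); print(q.round(1).tolist()); print(w.round(4).tolist())
    print("sides",[np.linalg.norm(w[i]-w[i-1]).round(4) for i in range(4)])
    # match: model corners
    cw=w[:,:2]; best=None
    M=np.array([[-.285,-.118],[.065,-.118],[.065,.078],[-.285,.078]])
    for k in range(4):
      for rev in(1,-1):
        B=np.roll(cw[::rev],k,0); mm=M.mean(0);bm=B.mean(0)
        H=(M-mm).T@(B-bm); U,S,V=np.linalg.svd(H); R=V.T@np.diag([1,np.linalg.det(V.T@U.T)])@U.T
        t=bm-R@mm; e=np.abs((M@R.T+t)-B).max()
        yaw=np.arctan2(R[1,0],R[0,0])
        if e<.02: print("yaw",yaw,"t",t,"err",e)
E
```

```text
top0 (188, 136, 147, 98)
[[318.0, 135.1], [334.6, 205.5], [200.7, 233.6], [187.4, 161.9]]
[[0.7295, -0.1372, 0.06], [0.5465, -0.1772, 0.06], [0.4745, 0.1572, 0.06], [0.6575, 0.1961, 0.06]]
sides [np.float64(0.3409), np.float64(0.1874), np.float64(0.342), np.float64(0.187)]
yaw 1.7832062371031663 t [0.5592746  0.11303066] err 0.005393407474848566
yaw -1.358386416486627 t [ 0.64475521 -0.09359235] err 0.005393407474848566
scene0 (241, 211, 126, 75)
[[365.1, 231.2], [288.3, 286.3], [244.0, 246.9], [345.7, 199.7]]
[[0.675, 0.1318, 0.06], [0.7348, -0.1391, 0.06], [0.5684, -0.1743, 0.06], [0.5478, 0.1574, 0.06]]
sides [np.float64(0.1298), np.float64(0.2774), np.float64(0.1701), np.float64(0.3324)]
```

```bash
python3 - <<'E'
from h import *
im,K,T=load("top0"); g=cv2.cvtColor(im,cv2.COLOR_RGB2HSV)
m=((g[...,1]<90)&(g[...,2]>90)).astype(np.uint8)
m[:,:195]=0;m[:,242:]=0;m[:178]=0;m[222:]=0
c=max(cv2.findContours(m,cv2.RETR_EXTERNAL,cv2.CHAIN_APPROX_NONE)[0],key=cv2.contourArea)
e=cv2.fitEllipse(cv2.convexHull(c)); print(e, onz(e[0],K,T,.07))
yaw=1.783;t=np.array([.5593,.1130]);R=np.array([[np.cos(yaw),-np.sin(yaw)],[np.sin(yaw),np.cos(yaw)]])
S=load("scene0")
def show(n,C,off,f,img,out):
    a=cv2.imread(img)
    for nm,p in dict(cam=(0,0,.07),kpost=(.016,-.082,.118),clamp=(-.075,0,.08),rail=(-.265,0,.06),c1=(.065,.078,.06)).items():
        w=np.r_[R@p[:2]+t,p[2]]; print(n,nm,w.round(4),proj(w,*C).round(1), ((proj(w,*C)-off+.5)*4.6).round(0))
show("top",(K,T),np.array([175,125]),4.6,"pics/top0.png",0)
show("scene",S[1:],np.array([230,175]),4.6,"pics/scene0.png",0)
E
python3 - <<'E'
import cv2
a=cv2.imread("pics/top0.png")[145:225,190:240]; a=cv2.convertScaleAbs(a,alpha=1.6); a=cv2.resize(a,None,fx=7,fy=7,interpolation=cv2.INTER_CUBIC)
b=cv2.imread("pics/scene0.png")[180:240,305:375]; b=cv2.convertScaleAbs(b,alpha=1.6); b=cv2.resize(b,None,fx=6,fy=6,interpolation=cv2.INTER_CUBIC)
import numpy as np
c=np.zeros((560,780,3),np.uint8); c[:560,:350]=a; c[:360,355:775]=b; cv2.imwrite("pics/pins.png",c)
E
```

```text
((218.505126953125, 198.86563110351562), (36.073429107666016, 37.6670036315918), 69.25384521484375) [0.56063693 0.11353517 0.07      ]
top cam [0.5593 0.113  0.07  ] [218.7 199.4] [203. 345.]
top kpost [0.6361 0.1459 0.118 ] [203.1 164.6] [132. 184.]
top clamp [0.5751 0.0397 0.08  ] [248.  192.5] [338. 313.]
top rail [ 0.6151 -0.1461  0.06  ] [321.9 178.7] [678. 249.]
top c1 [0.4694 0.1601 0.06  ] [199.5 235.7] [115. 511.]
scene cam [0.5593 0.113  0.07  ] [335.2 204.8] [486. 140.]
scene kpost [0.6361 0.1459 0.118 ] [363.3 204.7] [615. 139.]
scene clamp [0.5751 0.0397 0.08  ] [316.  214.7] [398. 185.]
scene rail [ 0.6151 -0.1461  0.06  ] [262.2 254.8] [151. 369.]
scene c1 [0.4694 0.1601 0.06  ] [331.1 183.5] [468.  42.]
```

View pics/pins.png

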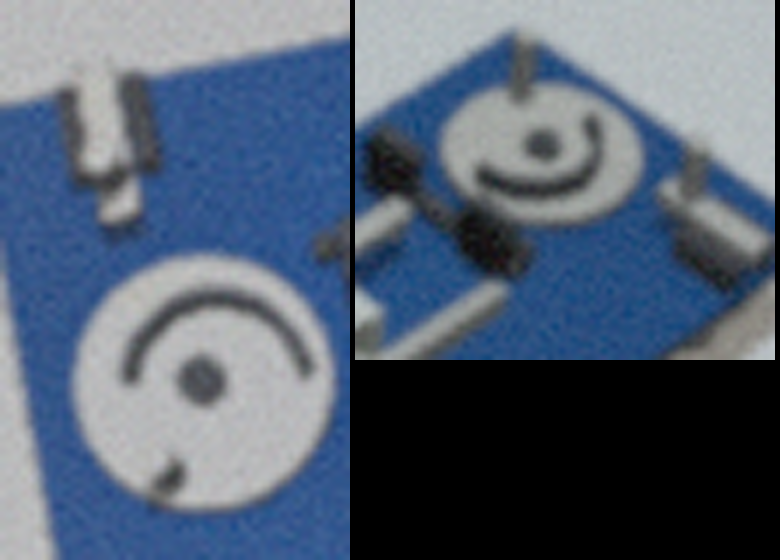

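```bash
python3 - <<'E'
from h import *
t=np.array([.5600,.1133]);yaw=1.783;R=np.array([[np.cos(yaw),-np.sin(yaw)],[np.sin(yaw),np.cos(yaw)]])
S=load("scene0")[1:];P=load("top0")[1:]
print("cam",-P[1][:3,:3].T@P[1][:3,3])
for nm,uv,z,C in[("top",(333.3,186.8),.11,S),("base",(332.2,196.3),.07,S),("topP a",(190+175/7-.5,145+465/7-.5),.11,P),("topP b",(190+160/7-.5,145+495/7-.5),.11,P),("topP b lo",(190+160/7-.5,145+495/7-.5),.07,P),("kpost",((695-355)/6+305-.5,180+145/6),.118,S)]:
    w=onz(uv,*C,z); l=R.T@(w[:2]-t); print(nm,w.round(4),"local",l.round(4),np.hypot(*l).round(4),"ang",np.degrees(np.pi/2-np.arctan2(l[1],l[0])))
for a in (15,35,45,55,70):
    th=np.radians(90-a); 
    for z in(.07,.11):
        w=np.r_[R@(.036*np.array([np.cos(th),np.sin(th)]))+t,z]; print(a,z,w.round(4),((proj(w,*P)-[190,145]+.5)*7).round(0),((proj(w,*S)-[305,180]+.5)*6+[355,0]).round(0))
# keeper shown
for y in(-.082,-.07):
    w=np.r_[R@np.array([.016,y])+t,.118];print(y,((proj(w,*P)-[190,145]+.5)*7).round(0),((proj(w,*S)-[305,180]+.5)*6+[355,0]).round(0))
E
```

```text
cam [ 0.36362729 -0.03755322  1.19672371]
top [0.5304 0.1225 0.11  ] local [0.0152 0.027 ] 0.031 ang 29.37914898674281
base [0.526  0.1253 0.07  ] local [0.0189 0.0307] 0.0361 ang 31.574761092555992
topP a [0.5243 0.1171 0.11  ] local [0.0113 0.0341] 0.0359 ang 18.26334513721833
topP b [0.5139 0.122  0.11  ] local [0.0182 0.0432] 0.0469 ang 22.850492305774523
topP b lo [0.5194 0.1279 0.07  ] local [0.0228 0.0366] 0.0431 ang 31.926149698662268
kpost [0.6316 0.1424 0.118 ] local [ 0.0134 -0.0761] 0.0772 ang 170.0309215218412
15 0.07 [0.524  0.1151 0.07  ] [196. 482.] [501. 106.]
15 0.11 [0.524  0.1151 0.11  ] [181. 466.] [507.  41.]
35 0.07 [0.5268 0.1273 0.07  ] [162. 474.] [526. 100.]
35 0.11 [0.5268 0.1273 0.11  ] [145. 458.] [532.  36.]
45 0.07 [0.5298 0.1328 0.07  ] [147. 466.] [539. 100.]
45 0.11 [0.5298 0.1328 0.11  ] [129. 449.] [546.  36.]
55 0.07 [0.5336 0.1378 0.07  ] [133. 455.] [553. 102.]
55 0.11 [0.5336 0.1378 0.11  ] [115. 438.] [559.  37.]
70 0.07 [0.5408 0.1438 0.07  ] [117. 435.] [572. 107.]
70 0.11 [0.5408 0.1438 0.11  ] [ 98. 417.] [579.  42.]
-0.082 [ 95. 138.] [709. 152.]
-0.07 [101. 172.] [689. 138.]
```

```bash
cat >> h.py <<'E'
from scipy.spatial.transform import Rotation as Rot
t0=np.array([.5600,.1133]);yaw0=1.783
def RR(a): return np.array([[np.cos(a),-np.sin(a)],[np.sin(a),np.cos(a)]])
def s2w(x,y): return RR(yaw0)@np.array([x,y])+t0
def w2s(p): return RR(yaw0).T@(np.asarray(p)[:2]-t0)
def st():
    s=ctrl.get_state(); R=Rot.from_rotvec(s["tool_rot"]).as_matrix()
    a=np.degrees(np.arctan2(*(RR(yaw0).T@R[:2,0])[::-1]))
    print("t %.2f"%s["time"],"pos",s["position"].round(4),"shaker",(w2s(s["position"])*1000).round(1),"jaw ang in shaker %.1f"%a,"F",s["ft_force"].round(1),"Fsh",(RR(yaw0).T@s["ft_force"][:2]).round(1),"g %.3f"%s["grip_width"],"j7 %.2f"%s["joint_positions"][6])
    return s,R
E
python3 - <<'E'
from h import *
s,R=st(); print(R.round(3))
S=load("scene0")[1:];P=load("top0")[1:]
for n,uv in dict(spray=(105,246),tipbox=(440,252),beaker=(430,182)).items(): print(n,onz(uv,*P,.03).round(3))
p=np.r_[s2w(0,0.0),.26]; print("target",p, "delta tool mm",(R.T@(p-s["position"])*1000).round(1))
E
```

```text
t 0.15 pos [0.2159 0.6127 0.2217] shaker [560.6 231.2] jaw ang in shaker -31.6 F [-0.1  1.3  0.2] Fsh [ 1.3 -0.1] g 0.999 j7 -0.06
[[ 0.332 -0.    -0.943]
 [ 0.943 -0.001  0.332]
 [-0.001 -1.    -0.   ]]
spray [0.445 0.404 0.03 ]
tipbox [ 0.432 -0.448  0.03 ]
beaker [ 0.614 -0.431  0.03 ]
target [0.56   0.1133 0.26  ] delta tool mm [-356.7  -37.7 -490.5]
```

Request:
{"api": "drive_tool", "payload": {"increments": "-30 -4 -41 0 150; -30 -4 -41 0 150; -30 -4 -41 0 150; -30 -4 -41 0 150; -30 -4 -41 0 150; -30 -4 -41 0 150; -30 -4 -41 0 150; -30 -4 -41 0 150; -30 -4 -41 0 150; -30 -4 -41 0 150; -30 0 -41 0 150; -27 0 -40 0 150; 0 0 0 0 150; 0 0 0 0 150", "squeeze": 20}}

```text
time: 1.9
position: [0.56, 0.1138, 0.2621]
tool_rot: [-1.349, -0.956, 0.957]
ft_force: [-0.5, 0.1, -0.3]
grip_width: 0.412
```

```bash
cat > snap.py <<'E'
import sys
from h import *
st(); 
for n in sys.argv[2:]:
    d=get_image(n); cv2.imwrite(f"pics/{n}{sys.argv[1]}.png",cv2.convertScaleAbs(d["img"][:,:,::-1],alpha=1.3)); np.savez(f"{n}{sys.argv[1]}.npz",**{k:v for k,v in d.items()})
E
python3 snap.py 1 wrist top
```

```text
t 1.90 pos [0.56   0.1138 0.2621] shaker [ 0.5 -0.1] jaw ang in shaker -31.6 F [-0.5  0.1 -0.3] Fsh [0.2 0.5] g 0.412 j7 1.03
```

View pics/wrist1.png

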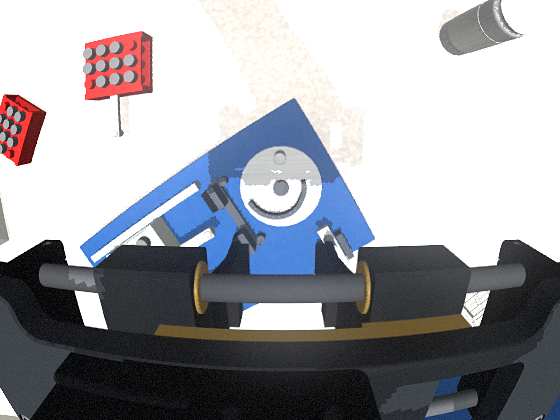

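```bash
cat >> h.py <<'E'
def fray(uv,K,T):
    x,y=(uv[0]-K[0,2])/K[0,0],(uv[1]-K[1,2])/K[1,1]; r=np.hypot(x,y); s=np.sin(r)/max(r,1e-9)
    R=T[:3,:3]; return -R.T@T[:3,3], R.T@np.array([x*s,-y*s,-np.cos(r)])
def fz(uv,K,T,z):
    c,d=fray(uv,K,T); return c+d*(z-c[2])/d[2]
E
python3 - <<'E'
import cv2
a=cv2.imread("pics/wrist1.png")[95:255,190:385]
d=__import__("numpy").load("wrist1.npz")["img"][95:255,190:385,::-1]
cv2.imwrite("pics/w1c.png",cv2.resize(d,None,fx=3.7,fy=3.7,interpolation=cv2.INTER_CUBIC))
E
```

```text
(no output)
```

View pics/w1c.png

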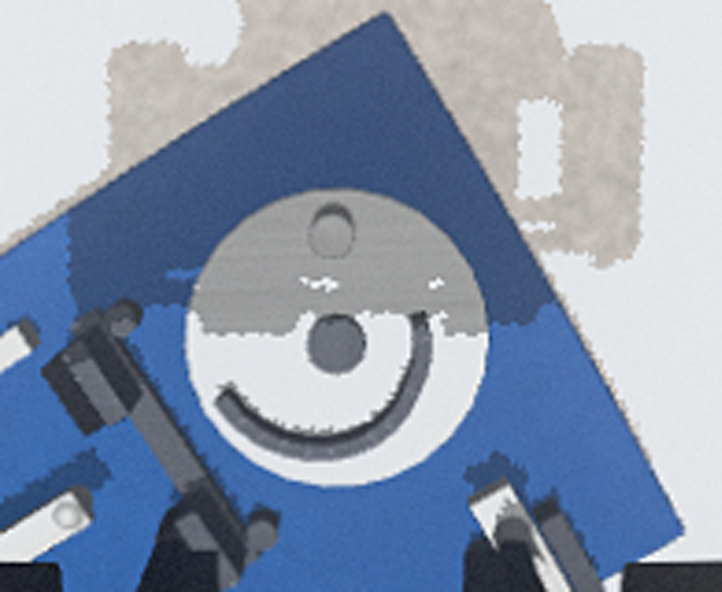

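```bash
python3 - <<'E'
from h import *
C=load("wrist1")[1:]; f=lambda a,b:(190+a/3.7-.4,95+b/3.7-.4)
for n,a,b,z in[("disc",337,337,.07),("hub",336,344,.075),("pin",331,233,.11),("corner",387,13,.06),("corner2",684,532,.06),("bolt end",68,515,.092)]:
    w=fz(f(a,b),*C,z); l=w2s(w)*1000; print(n,w.round(4),l.round(1),np.hypot(*l).round(1),"theta",(90-np.degrees(np.arctan2(l[1],l[0]))).round(1))
E
```

```text
disc [0.5561 0.1133 0.07  ] [0.9 3.8] 3.9 theta 12.8
hub [0.5571 0.1127 0.075 ] [0.  2.9] 2.9 theta 0.5
pin [0.522  0.1238 0.11  ] [18.3 34.9] 39.4 theta 27.7
corner [0.4693 0.1597 0.06  ] [64.4 78.9] 101.8 theta 39.2
corner2 [0.6574 0.1998 0.06  ] [  64.  -113.4] 130.3 theta 150.6
bolt end [0.5759 0.0213 0.092 ] [-93.3   3.8] 93.4 theta -87.7
```

```bash
sed -i 's/t0=np.array(\[.5600,.1133\])/t0=np.array([.5580,.1130])/' h.py; cat > to.py <<'E'
# usage: to.py xs ys z jawang  (mm in shaker)
import sys
from h import *
s,R=st(); x,y,z,a=map(float,sys.argv[1:5])
p=np.r_[s2w(x/1000,y/1000),z/1000]; print("tool delta",(R.T@(p-s["position"])*1000).round(1))
c=np.degrees(np.arctan2(*(RR(yaw0).T@R[:2,0])[::-1])); print("yaw",-( (a-c+180)%360-180), "radial dev of tool y:",R[:,1].round(3))
E
python3 to.py 17.5 31.5 80 -30
```

```text
t 2.00 pos [0.5598 0.1149 0.2624] shaker [ 1.5 -2.1] jaw ang in shaker -31.4 F [-0.   0.4 -0.4] Fsh [ 0.4 -0.1] g 0.411 j7 1.03
tool delta [ -4.  182.4  36.9]
yaw -1.42273838305033 radial dev of tool y: [-0.001  0.001 -1.   ]
```

Request:
{"api": "drive_tool", "payload": {"increments": "-2 20 18 -1 150; -2 40 19 0 150; 0 40 0 0 150; 0 40 0 0 150; 0 0 0 0 150; 0 0 0 0 150"}}

```text
time: 2.75
position: [0.5249, 0.1224, 0.1241]
tool_rot: [-1.344, -0.972, 0.969]
ft_force: [1.1, -0.0, -0.3]
grip_width: 0.411
```

```bash
python3 snap.py 2 wrist; python3 to.py 17.5 31.5 80 -30
```

```text
t 2.75 pos [0.5249 0.1224 0.1241] shaker [16.1 30.4] jaw ang in shaker -30.5 F [ 1.1 -0.  -0.3] Fsh [-0.3 -1.1] g 0.411 j7 1.03
t 2.80 pos [0.5254 0.1223 0.1246] shaker [16.  29.9] jaw ang in shaker -30.5 F [-0.3  0.6  0.1] Fsh [0.6 0.2] g 0.415 j7 1.03
tool delta [ 0.4 44.6  2.3]
yaw -0.5130636943167985 radial dev of tool y: [ 0.003  0.001 -1.   ]
```

View pics/wrist2.png

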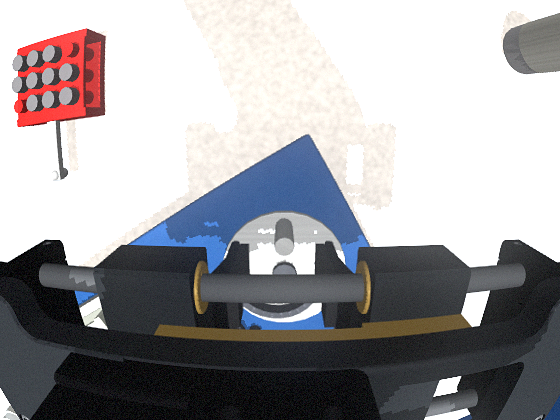

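Request:
{"api": "drive_tool", "payload": {"increments": "0 22 2 0 150; 0 22 0 0 150; 0 0 0 0 150; 0 0 0 0 220; 0 0 0 0 220; 0 0 0 0 220; 0 0 0 0 220", "squeeze": 15}}

```text
time: 3.68
position: [0.5233, 0.1233, 0.0795]
tool_rot: [-1.344, -0.972, 0.967]
ft_force: [0.6, 3.3, 1.2]
grip_width: 0.151
```

```bash
python3 snap.py 3 wrist; python3 to.py 17.5 31.5 80 -30
```

```text
t 3.67 pos [0.5233 0.1233 0.0795] shaker [17.4 31.8] jaw ang in shaker -30.5 F [0.6 3.3 1.2] Fsh [ 3.1 -1.3] g 0.151 j7 1.04
t 3.73 pos [0.5232 0.1233 0.0795] shaker [17.4 31.8] jaw ang in shaker -30.5 F [1.5 3.4 3.5] Fsh [ 3.  -2.2] g 0.147 j7 1.04
tool delta [ 0.3 -0.5 -0.2]
yaw -0.5334085452179238 radial dev of tool y: [ 0.002  0.002 -1.   ]
```

View pics/wrist3.png

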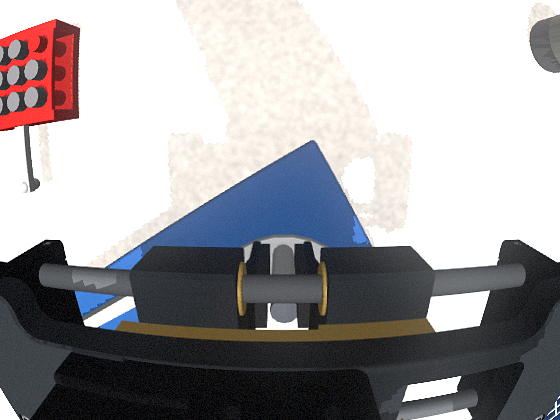

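Request:
{"api": "drive_tool", "payload": {"increments": "-3.1 0 -0.1 -5 220; -3.1 0 -0.1 -5 220; -3.1 0 -0.2 -5 220; -3.1 0 -0.1 -5 220; -3.1 0 -0.2 -5 220; -3.1 0 -0.1 -5 220; 0 0 0 0 220; 0 0 0 0 220"}}

```text
time: 4.72
position: [0.522, 0.1055, 0.0791]
tool_rot: [-1.106, -1.36, 1.355]
ft_force: [1.2, 4.9, 0.2]
grip_width: 0.137
```

```bash
python3 to.py 0 36 80 0
```

```text
t 4.72 pos [0.522  0.1055 0.0791] shaker [ 0.2 36.8] jaw ang in shaker -0.5 F [1.2 4.9 0.2] Fsh [ 4.6 -2.2] g 0.137 j7 1.58
tool delta [-0.2 -0.9 -0.8]
yaw -0.5196460814101727 radial dev of tool y: [ 0.002  0.002 -1.   ]
```

Request:
{"api": "drive_tool", "payload": {"increments": "-2 0 0 0 220; -1 0 0 0 220; 0 0 0 0 220; 0 0 0 0 220"}}

```text
time: 5.22
position: [0.5221, 0.1054, 0.0791]
tool_rot: [-1.103, -1.363, 1.353]
ft_force: [1.0, 10.2, 0.7]
grip_width: 0.136
```

```bash
python3 snap.py 4 top wrist; python3 to.py 0 36 80 0
```

```text
t 5.22 pos [0.5221 0.1054 0.0791] shaker [ 0.1 36.7] jaw ang in shaker -0.4 F [ 1.  10.2  0.7] Fsh [ 9.7 -3.1] g 0.136 j7 1.59
t 5.33 pos [0.5221 0.1054 0.0792] shaker [ 0.1 36.7] jaw ang in shaker -0.4 F [ 1.7 10.4  1. ] Fsh [ 9.8 -3.9] g 0.139 j7 1.59
tool delta [-0.1 -0.8 -0.7]
yaw -0.4186396219095627 radial dev of tool y: [ 0.002  0.005 -1.   ]
```

View pics/wrist4.png

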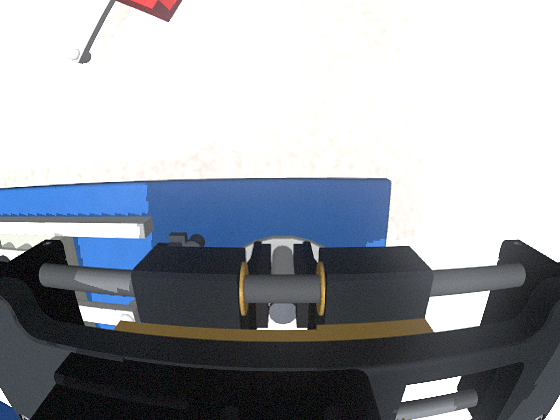

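Request:
{"api": "drive_tool", "payload": {"increments": "2.5 0 0 0 220; 0 0 0 0 150; 0 0 0 0 150; 0 0 0 0 150; 0 -30 0 0 150; 0 -40 0 0 150; 0 0 0 0 255"}}

```text
time: 6.2
position: [0.5235, 0.103, 0.1517]
tool_rot: [-1.111, -1.361, 1.352]
ft_force: [-0.4, -0.0, -1.0]
grip_width: 0.36
```

```bash
python3 - <<'E'
from h import *
P=load("top0")[1:]
for a,b in[(598,175),(628,330),(450,205),(478,362)]:
    w=onz((a/4.6+175-.4,b/4.6+125-.4),*P,.096); print(w.round(3),(w2s(w)*1000).round(1))
E
python3 to.py -265 0 140 0
```

```text
[ 0.647 -0.1    0.096] [-227.3  -42.6]
[ 0.563 -0.116  0.096] [-224.6   43.2]
[ 0.631 -0.021  0.096] [-146.2  -42.9]
[ 0.546 -0.036  0.096] [-143.2   43.5]
t 6.20 pos [0.5235 0.103  0.1517] shaker [-2.6 35.8] jaw ang in shaker -0.6 F [-0.4 -0.  -1. ] Fsh [0.1 0.4] g 0.360 j7 1.56
tool delta [-262.    11.8  -38.6]
yaw -0.6205254297118188 radial dev of tool y: [ 0.006  0.002 -1.   ]
```

Request:
{"api": "drive_tool", "payload": {"increments": "-45 0 -7 -0.5 255; -45 0 -7 0 255; -45 0 -7 0 255; -45 0 -7 0 255; -45 0 -6 0 255; -34 0 -3 0 255; 0 0 0 0 255; 0 0 0 0 255"}}

```text
time: 7.2
position: [0.6106, -0.1418, 0.1474]
tool_rot: [-1.1, -1.362, 1.363]
ft_force: [0.3, 0.5, 0.1]
grip_width: 0.002
```

```bash
python3 snap.py 5 wrist top; python3 to.py -262 0 70 0
```

```text
t 7.20 pos [ 0.6106 -0.1418  0.1474] shaker [-260.2    2.2] jaw ang in shaker -0.1 F [0.3 0.5 0.1] Fsh [ 0.4 -0.4] g 0.002 j7 2.09
t 7.30 pos [ 0.6111 -0.1407  0.148 ] shaker [-259.2    1.6] jaw ang in shaker 0.0 F [-0.1  0.5  0.4] Fsh [ 0.5 -0. ] g 0.005 j7 2.09
tool delta [-2.9 78.  -1.6]
yaw 0.043576178779289876 radial dev of tool y: [-0.001  0.001 -1.   ]
```

View pics/wrist5.png

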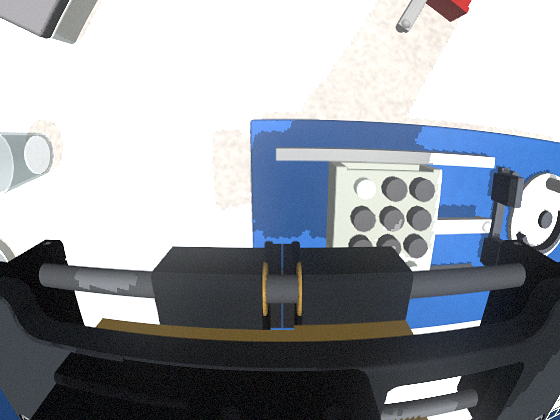

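View pics/top5.png

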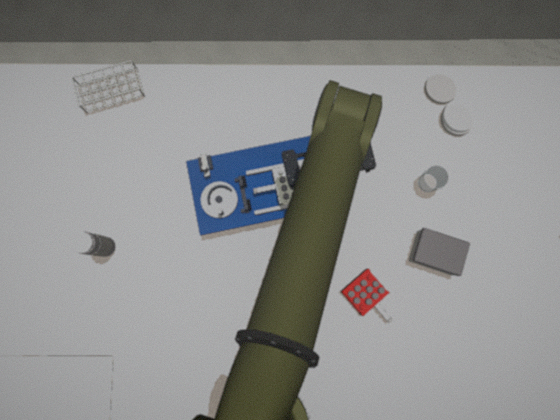

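Request:
{"api": "drive_tool", "payload": {"increments": "-3 30 -1 0 255; 0 30 0 0 255; 0 18 0 0 255; 0 0 0 0 255; 0 0 0 0 255"}}

```text
time: 7.92
position: [0.6138, -0.1451, 0.0718]
tool_rot: [-1.103, -1.365, 1.363]
ft_force: [-0.5, 0.8, 0.1]
grip_width: 0.007
```

```bash
python3 snap.py 6 scene; python3 to.py -170 0 70 0
```

```text
t 7.92 pos [ 0.6138 -0.1451  0.0718] shaker [-2.641e+02 -2.000e-01] jaw ang in shaker -0.0 F [-0.5  0.8  0.1] Fsh [0.9 0.3] g 0.007 j7 2.13
t 7.97 pos [ 0.614  -0.1453  0.072 ] shaker [-264.3   -0.4] jaw ang in shaker -0.1 F [ 0.4 -0.1  0.1] Fsh [-0.2 -0.4] g 0.009 j7 2.13
tool delta [94.3  1.9  0.4]
yaw -0.05188753186206441 radial dev of tool y: [ 0.002 -0.    -1.   ]
```

View pics/scene6.png

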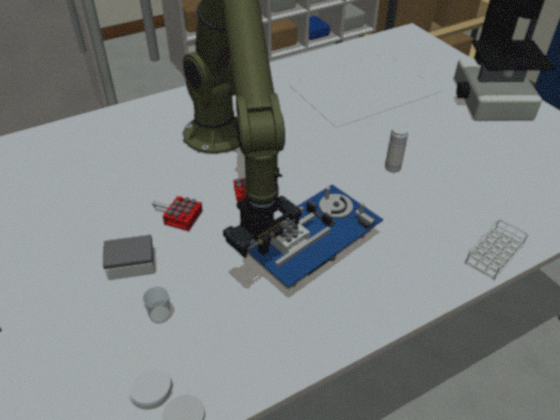

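Request:
{"api": "drive_tool", "payload": {"increments": "10 0 0 0 255; 10 0 0 0 255; 8 0 0 0 255; 8 0 0 0 255; 8 0 0 0 255; 8 0 0 0 255; 8 0 0 0 255; 6 0 0 0 255; 0 0 0 0 255; 0 0 0 0 255"}}

```text
time: 9.22
position: [0.599, -0.0796, 0.0704]
tool_rot: [-1.1, -1.364, 1.362]
ft_force: [0.8, 0.0, 0.9]
grip_width: 0.006
```

```bash
python3 snap.py 7 wrist; python3 to.py -170 0 70 0
```

```text
t 9.22 pos [ 0.599  -0.0796  0.0704] shaker [-196.9    0.5] jaw ang in shaker -0.0 F [0.8 0.  0.9] Fsh [-0.1 -0.8] g 0.006 j7 2.01
t 9.28 pos [ 0.5989 -0.0797  0.0703] shaker [-197.     0.6] jaw ang in shaker -0.0 F [-0.   0.5  0.3] Fsh [ 0.5 -0.1] g 0.002 j7 2.01
tool delta [27.   0.4 -0.5]
yaw -0.04315463636280015 radial dev of tool y: [-0.001  0.001 -1.   ]
```

View pics/wrist7.png

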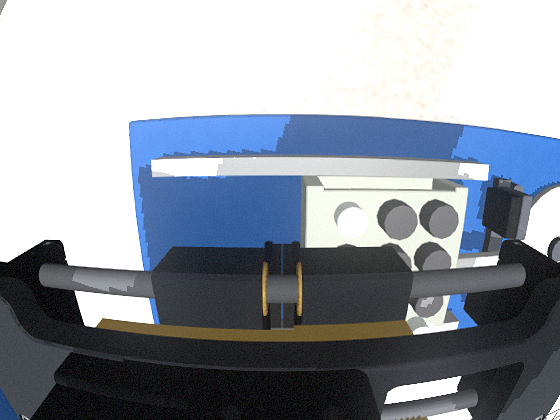

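Request:
{"api": "drive_tool", "payload": {"increments": "6 0 0 0 255; 6 0 0 0 255; 5 0 0 0 255; 4 0 0 0 255; 0 0 0 0 255; 0 0 0 0 255"}}

```text
time: 10.02
position: [0.5947, -0.0592, 0.0706]
tool_rot: [-1.101, -1.364, 1.362]
ft_force: [1.3, -0.2, -0.0]
grip_width: 0.006
```

```bash
python3 snap.py 8 wrist; python3 - <<'E'
import cv2,numpy as np
d=np.load("wrist8.npz")["img"][100:260,280:560,::-1]
cv2.imwrite("pics/w8c.png",cv2.resize(d,None,fx=2.8,fy=2.8,interpolation=cv2.INTER_CUBIC))
E
```

```text
t 10.03 pos [ 0.5947 -0.0592  0.0706] shaker [-176.1    0.4] jaw ang in shaker -0.0 F [ 1.3 -0.2 -0. ] Fsh [-0.5 -1.3] g 0.006 j7 1.97
```

View pics/w8c.png

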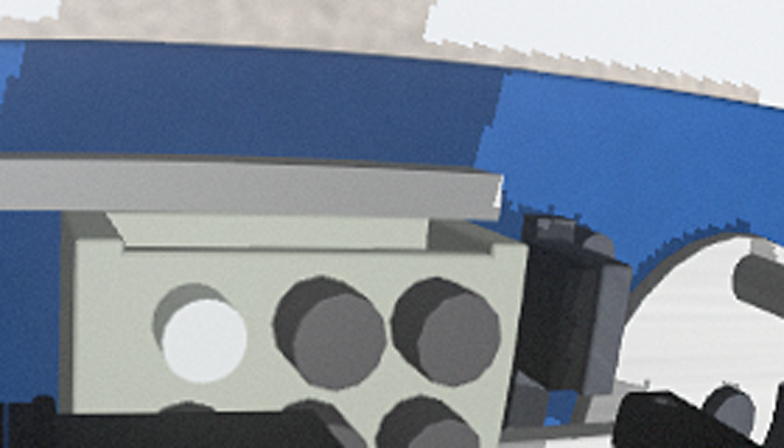

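Request:
{"api": "drive_tool", "payload": {"increments": "2 0 0 0 255; 2 0 0 0 255; 2 0 0 0 255; 0 0 0 0 255; 0 0 0 0 255"}}

```text
time: 10.7
position: [0.5935, -0.0543, 0.0706]
tool_rot: [-1.102, -1.363, 1.363]
ft_force: [0.5, -1.9, -0.4]
grip_width: 0.002
```

```bash
python3 snap.py 9 wrist; python3 - <<'E'
import cv2,numpy as np
d=np.load("wrist9.npz")["img"][100:260,280:560,::-1]
cv2.imwrite("pics/w9c.png",cv2.resize(d,None,fx=2.8,fy=2.8,interpolation=cv2.INTER_CUBIC))
E
```

```text
t 10.70 pos [ 0.5935 -0.0543  0.0706] shaker [-171.1    0.6] jaw ang in shaker -0.1 F [ 0.5 -1.9 -0.4] Fsh [-2.  -0.1] g 0.002 j7 1.96
```

View pics/w9c.png

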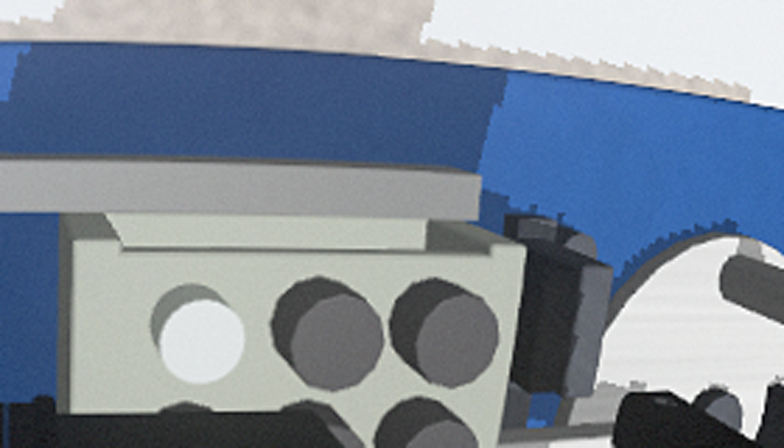

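Request:
{"api": "drive_tool", "payload": {"increments": "1.5 0 0 0 255; 1.5 0 0 0 255; 0 0 0 0 255; 0 0 0 0 255"}}

```text
time: 11.25
position: [0.5929, -0.0511, 0.0706]
tool_rot: [-1.102, -1.363, 1.363]
ft_force: [0.4, -2.8, -0.5]
grip_width: 0.003
```

```bash
python3 snap.py 10 wrist; python3 - <<'E'
import cv2,numpy as np
d=np.load("wrist10.npz")["img"][100:260,280:560,::-1]
cv2.imwrite("pics/w10c.png",cv2.resize(d,None,fx=2.8,fy=2.8,interpolation=cv2.INTER_CUBIC))
E
```

```text
t 11.25 pos [ 0.5929 -0.0511  0.0706] shaker [-167.7    0.5] jaw ang in shaker -0.1 F [ 0.4 -2.8 -0.5] Fsh [-2.8  0.2] g 0.003 j7 1.95
```

View pics/w10c.png

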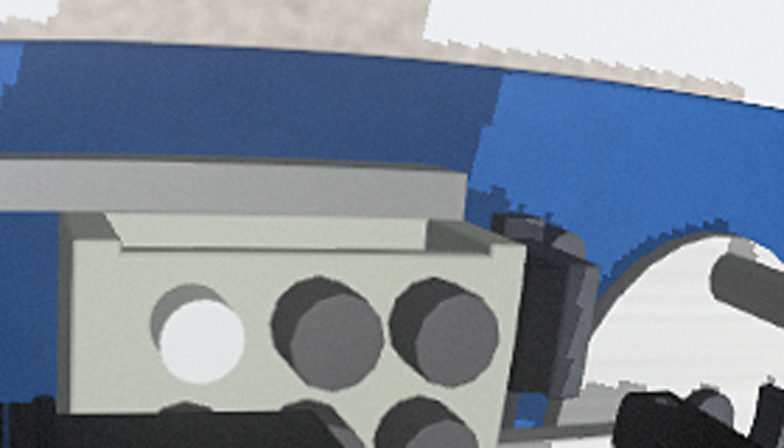

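```bash
python3 - <<'E'
from h import *
for n,fx,rx,re in[("wrist8",525,72,501),("wrist10",524,66,466)]:
    C=load(n)[1:]
    for nm,a,b,z in[("front",fx,245,.096),("rear",rx,240,.096),("railend",re,176,.074)]:
        w=fz((280+a/2.8-.3,100+b/2.8-.3),*C,z); print(n,nm,(w2s(w)*1000).round(1))
E
```

```text
wrist8 front [-87.   47.2]
wrist8 rear [-166.3   46.8]
wrist8 railend [-80.1  56.5]
wrist10 front [-78.9  47.3]
wrist10 rear [-158.9   46.9]
wrist10 railend [-80.   56.2]
```

Request:
{"api": "drive_tool", "payload": {"increments": "1.5 0 0 0 255; 1.5 0 0 0 255; 0 0 0 0 255; 0 0 0 0 255"}}

```text
time: 11.8
position: [0.5922, -0.0483, 0.0706]
tool_rot: [-1.102, -1.363, 1.363]
ft_force: [0.4, -2.9, 0.7]
grip_width: 0.009
```

```bash
python3 snap.py 11 wrist; python3 - <<'E'
import cv2,numpy as np
d=np.load("wrist11.npz")["img"][100:260,280:560,::-1]
cv2.imwrite("pics/w11c.png",cv2.resize(d,None,fx=2.8,fy=2.8,interpolation=cv2.INTER_CUBIC))
E
```

```text
t 11.80 pos [ 0.5922 -0.0483  0.0706] shaker [-164.9    0.5] jaw ang in shaker -0.1 F [ 0.4 -2.9  0.7] Fsh [-2.9  0.2] g 0.009 j7 1.95
```

View pics/w11c.png

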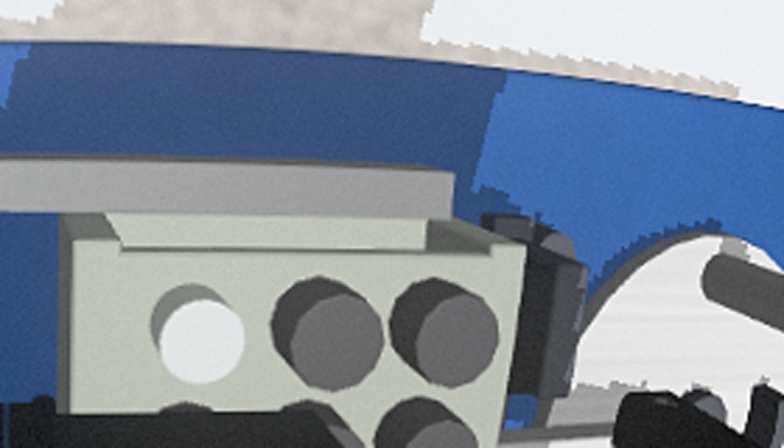

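Request:
{"api": "drive_tool", "payload": {"increments": "1.5 0 0 0 255; 1 0 0 0 255; 0 0 0 0 255; 0 0 0 0 255"}}

```text
time: 12.35
position: [0.5916, -0.0465, 0.0706]
tool_rot: [-1.102, -1.362, 1.363]
ft_force: [0.7, -4.7, 0.5]
grip_width: 0.009
```

Request:
{"api": "drive_tool", "payload": {"increments": "1 0 0 0 255; 1 0 0 0 255; 0 0 0 0 255; 0 0 0 0 255"}}

```text
time: 12.85
position: [0.5912, -0.045, 0.0706]
tool_rot: [-1.103, -1.362, 1.363]
ft_force: [0.3, -5.4, 0.4]
grip_width: 0.009
```

```bash
python3 snap.py 12 wrist; python3 - <<'E'
import cv2,numpy as np
d=np.load("wrist12.npz")["img"][100:260,280:560,::-1]
cv2.imwrite("pics/w12c.png",cv2.resize(d,None,fx=2.8,fy=2.8,interpolation=cv2.INTER_CUBIC))
E
```

```text
t 12.85 pos [ 0.5912 -0.045   0.0706] shaker [-161.4    0.8] jaw ang in shaker -0.1 F [ 0.3 -5.4  0.4] Fsh [-5.4  0.9] g 0.009 j7 1.94
```

View pics/w12c.png

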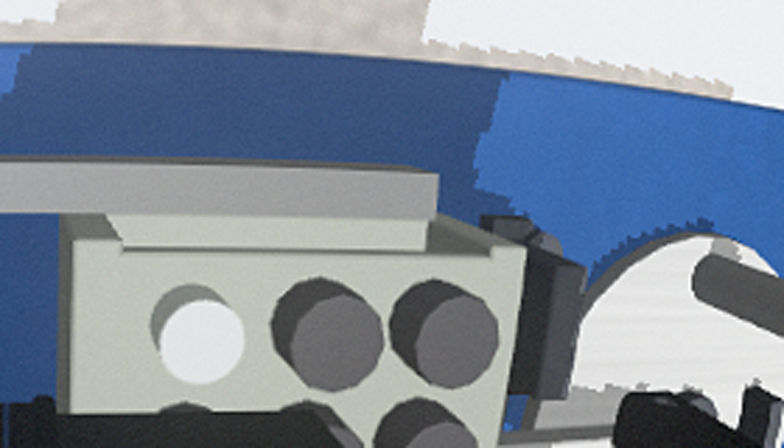

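Request:
{"api": "drive_tool", "payload": {"increments": "-4 0 0 0 255; -12 0 0 0 255; 0 -40 0 0 255; 0 -40 0 0 150; 45 0 9 0 150; 45 0 9 0 150; 45 0 9 0 150; 40 0 9 0 150; 0 0 0 0 150; 0 0 0 0 150"}}

```text
time: 14.15
position: [0.5231, 0.1034, 0.1507]
tool_rot: [-1.102, -1.363, 1.363]
ft_force: [0.8, -0.3, -0.1]
grip_width: 0.411
```

```bash
python3 snap.py 13 wrist; python3 to.py 0 36.5 80 0
```

```text
t 14.15 pos [0.5231 0.1034 0.1507] shaker [-2.  36.2] jaw ang in shaker -0.1 F [ 0.8 -0.3 -0.1] Fsh [-0.4 -0.7] g 0.411 j7 1.58
t 14.20 pos [0.5233 0.1027 0.1507] shaker [-2.7 36.1] jaw ang in shaker -0.2 F [-0.8 -0.2  0.2] Fsh [-0.   0.9] g 0.412 j7 1.58
tool delta [ 2.8 70.7  0.4]
yaw -0.15920840250998936 radial dev of tool y: [ 0. -0. -1.]
```

View pics/wrist13.png

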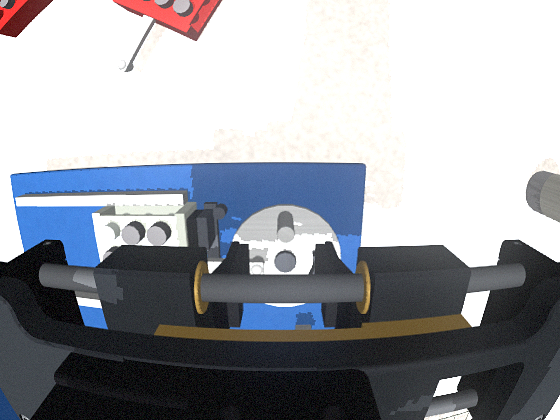

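Request:
{"api": "drive_tool", "payload": {"increments": "2.5 30 0 0 170; 0 39 0 0 170; 0 0 0 0 170; 0 0 0 0 220; 0 0 0 0 220; 0 0 0 0 220; 0 0 0 0 220", "squeeze": 20}}

```text
time: 15.08
position: [0.523, 0.1061, 0.0824]
tool_rot: [-1.103, -1.364, 1.362]
ft_force: [0.9, -0.7, 0.5]
grip_width: 0.145
```

```bash
python3 snap.py 14 wrist; python3 to.py 0 36.5 80 0
```

```text
t 15.07 pos [0.523  0.1061 0.0824] shaker [ 0.6 35.7] jaw ang in shaker -0.1 F [ 0.9 -0.7  0.5] Fsh [-0.8 -0.7] g 0.145 j7 1.59
t 15.12 pos [0.5229 0.1061 0.0823] shaker [ 0.6 35.7] jaw ang in shaker -0.1 F [ 0.5 -2.2  1.6] Fsh [-2.2 -0. ] g 0.140 j7 1.59
tool delta [-0.6  2.3  0.8]
yaw -0.07394323454178675 radial dev of tool y: [ 0.002 -0.    -1.   ]
```

View pics/wrist14.png

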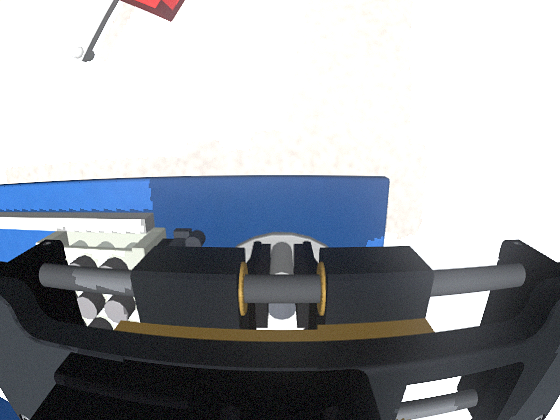

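Request:
{"api": "drive_tool", "payload": {"increments": "3.8 0 -0.2 6 220; 3.8 0 -0.2 6 220; 3.8 0 -0.2 6 220; 3.8 0 -0.2 6 220; 3.8 0 -0.2 6 220; 3.8 0 -0.2 6 220; 3.8 0 -0.2 6 220; 3.8 0 -0.2 6 220; 3.8 0 -0.2 6 220; 3.8 0 -0.2 6 220; 0 0 0 0 220"}}

```text
time: 16.5
position: [0.5333, 0.1404, 0.0815]
tool_rot: [-1.494, -0.575, 0.576]
ft_force: [-0.8, -1.9, 0.5]
grip_width: 0.137
```

```bash
python3 snap.py 15 wrist; python3 to.py 31.4 18.1 82 -60
```

```text
t 16.50 pos [0.5333 0.1404 0.0815] shaker [31.9 18.4] jaw ang in shaker -60.0 F [-0.8 -1.9  0.5] Fsh [-1.7  1.2] g 0.137 j7 0.53
t 16.55 pos [0.5332 0.1405 0.0815] shaker [32.1 18.4] jaw ang in shaker -60.0 F [-1.9 -2.5 -0.4] Fsh [-2.1  2.4] g 0.138 j7 0.53
tool delta [-0.1 -0.5 -0.7]
yaw 0.03286027558971227 radial dev of tool y: [-0.    -0.001 -1.   ]
```

Request:
{"api": "drive_tool", "payload": {"increments": "3.8 0 -0.2 6 220; 3.8 0 -0.2 6 220; 3.8 0 -0.2 6 220; 3.8 0 -0.2 6 220; 3.8 0 -0.2 6 220; 3.8 0 -0.2 6 220; 3.8 0 -0.2 6 220; 3.8 0 -0.2 6 220; 3.8 0 -0.2 6 220; 3.8 0 -0.2 6 220; 0 0 0 0 220"}}

```text
time: 17.92
position: [0.5674, 0.1489, 0.0811]
tool_rot: [-1.558, 0.246, -0.24]
ft_force: [-5.0, 0.6, 2.5]
grip_width: 0.138
```

```bash
python3 snap.py 16 top; python3 to.py 31.4 -18.1 82 -120; python3 - <<'E'
import cv2
a=cv2.imread("pics/top16.png")[125:245,175:345];cv2.imwrite("pics/t16c.png",cv2.resize(a,None,fx=4.6,fy=4.6,interpolation=cv2.INTER_CUBIC))
E
```

```text
t 17.93 pos [0.5674 0.1489 0.0811] shaker [ 33.1 -16.7] jaw ang in shaker -119.9 F [-5.   0.6  2.5] Fsh [1.6 4.8] g 0.138 j7 -0.45
t 17.98 pos [0.5675 0.1489 0.0811] shaker [ 33.1 -16.8] jaw ang in shaker -119.9 F [-5.3  0.1  2.5] Fsh [1.2 5.1] g 0.138 j7 -0.44
tool delta [ 2.  -0.9 -0.8]
yaw 0.13037173168754634 radial dev of tool y: [-0.003  0.    -1.   ]
```

View pics/t16c.png

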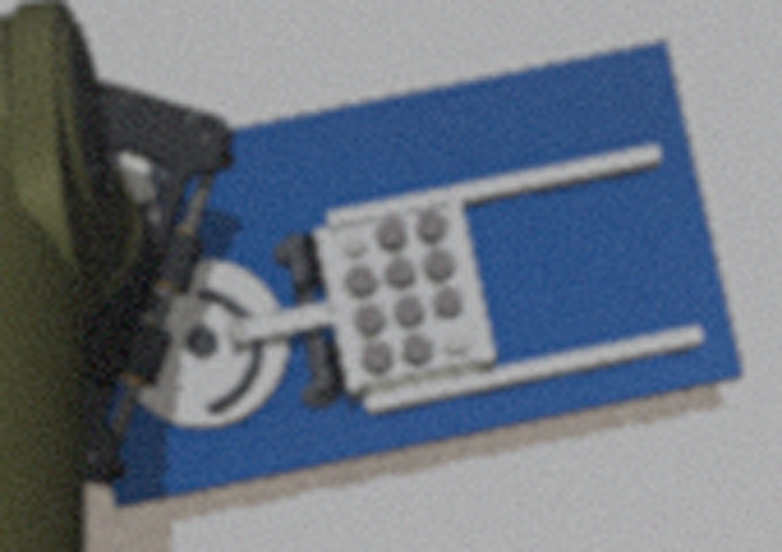

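Request:
{"api": "drive_tool", "payload": {"increments": "3.8 0 -0.2 6 220; 3.8 0 -0.2 6 220; 3.8 0 -0.2 6 220; 3.8 0 -0.2 6 220; 3.8 0 -0.2 6 220; 3.8 0 -0.2 6 220; 3.8 0 -0.2 6 220; 3.8 0 -0.2 6 220; 3.8 0 -0.2 6 220; 3.8 0 -0.2 6 220; 0 0 0 0 220; 0 0 0 0 220"}}

```text
time: 19.48
position: [0.5881, 0.1314, 0.081]
tool_rot: [-1.303, 1.058, -1.032]
ft_force: [-13.1, 13.1, 7.8]
grip_width: 0.14
```

```bash
python3 to.py 0 -36.2 82 -180
```

```text
t 19.48 pos [0.5881 0.1314 0.081 ] shaker [ 11.7 -33.3] jaw ang in shaker -179.5 F [-13.1  13.1   7.8] Fsh [15.6 10. ] g 0.140 j7 -1.35
tool delta [11.7 -1.2  2.8]
yaw 0.478799503073958 radial dev of tool y: [-0.01   0.011 -1.   ]
```

```bash
python3 snap.py 17 wrist scene; python3 - <<'E'
import cv2
a=cv2.imread("pics/scene17.png")[150:300,230:410];cv2.imwrite("pics/s17c.png",cv2.resize(a,None,fx=4,fy=4,interpolation=cv2.INTER_CUBIC))
E
```

```text
t 19.48 pos [0.5881 0.1314 0.081 ] shaker [ 11.7 -33.3] jaw ang in shaker -179.5 F [-13.1  13.1   7.8] Fsh [15.6 10. ] g 0.140 j7 -1.35
```

View pics/wrist17.png

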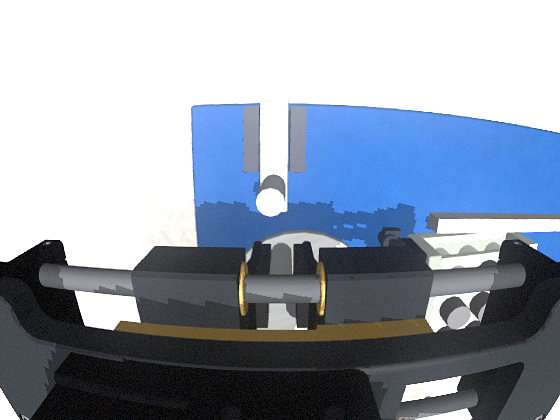

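View pics/s17c.png

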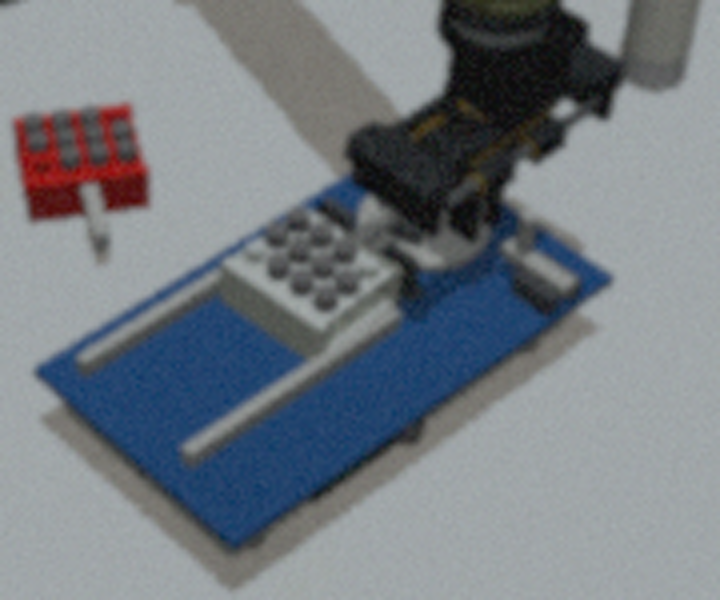

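Request:
{"api": "drive_tool", "payload": {"increments": "1 -1 1 0 220; 1 0 1 0 220; 1 0 1 0 220; 0 0 0 0 220; 0 0 0 0 220"}}

```text
time: 20.2
position: [0.5929, 0.1252, 0.0811]
tool_rot: [-1.304, 1.056, -1.039]
ft_force: [-9.2, 7.7, -0.6]
grip_width: 0.133
```

```bash
python3 to.py 0 -36.2 82 -180
```

```text
t 20.20 pos [0.5929 0.1252 0.0811] shaker [  4.6 -36.7] jaw ang in shaker -179.7 F [-9.2  7.7 -0.6] Fsh [9.4 7.4] g 0.133 j7 -1.34
tool delta [ 4.5 -1.  -0.5]
yaw 0.3354714953918858 radial dev of tool y: [-0.008  0.006 -1.   ]
```

Request:
{"api": "drive_tool", "payload": {"increments": "1.5 0 -1 0 220; 1.5 0 -1 0 220; 1 0 0 0 220; 0 0 0 0 220; 0 0 0 0 220"}}

```text
time: 20.82
position: [0.5942, 0.122, 0.0812]
tool_rot: [-1.3, 1.051, -1.041]
ft_force: [-2.6, 10.1, -5.7]
grip_width: 0.137
```

```bash
python3 to.py 0 -36.2 82 -180
```

```text
t 20.82 pos [0.5942 0.122  0.0812] shaker [  1.2 -37.3] jaw ang in shaker -179.6 F [-2.6 10.1 -5.7] Fsh [10.4  0.4] g 0.137 j7 -1.34
tool delta [ 1.2 -0.8 -1.1]
yaw 0.3570417985798997 radial dev of tool y: [-0.002  0.007 -1.   ]
```

Request:
{"api": "drive_tool", "payload": {"increments": "2 0 0 0 220; 1 0 0 0 220; 0 0 0 0 220; 0 0 0 0 220"}}

```text
time: 21.32
position: [0.5947, 0.1207, 0.0812]
tool_rot: [-1.299, 1.052, -1.039]
ft_force: [-2.7, 12.3, -5.5]
grip_width: 0.14
```

```bash
python3 to.py 0 -36.2 82 -180
```

```text
t 21.32 pos [0.5947 0.1207 0.0812] shaker [ -0.2 -37.5] jaw ang in shaker -179.6 F [-2.7 12.3 -5.5] Fsh [12.6  0. ] g 0.140 j7 -1.33
tool delta [-0.2 -0.8 -1.3]
yaw 0.4178719892421441 radial dev of tool y: [-0.002  0.009 -1.   ]
```

Request:
{"api": "drive_tool", "payload": {"increments": "-4 0 0 0 220; 0 0 0 0 150; 0 0 0 0 150; 0 0 0 0 150; 0 0 0 0 150"}}

```text
time: 21.95
position: [0.5963, 0.1147, 0.083]
tool_rot: [-1.301, 1.052, -1.054]
ft_force: [-0.8, 0.4, 0.3]
grip_width: 0.399
```

```bash
python3 snap.py 18 wrist; python3 to.py 0 -36.2 82 -180
```

```text
t 21.95 pos [0.5963 0.1147 0.083 ] shaker [ -6.4 -37.8] jaw ang in shaker 179.9 F [-0.8  0.4  0.3] Fsh [0.6 0.7] g 0.399 j7 -1.34
t 22.00 pos [0.5961 0.115  0.083 ] shaker [ -6.1 -37.7] jaw ang in shaker 179.9 F [-0.7  0.5 -0.7] Fsh [0.7 0.6] g 0.407 j7 -1.34
tool delta [-6.1  0.9 -1.5]
yaw -0.12580098189152977 radial dev of tool y: [ 0.001 -0.    -1.   ]
```

View pics/wrist18.png

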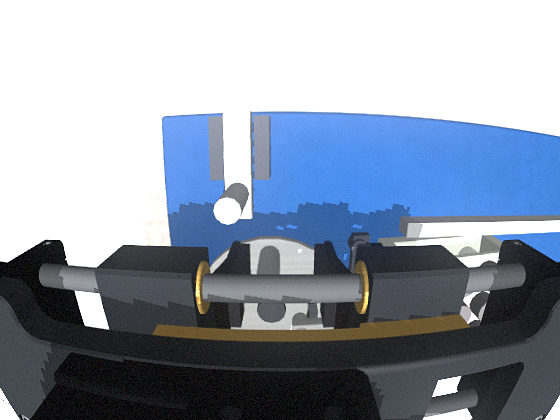

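Request:
{"api": "drive_tool", "payload": {"increments": "0 -40 0 0 150; 0 -40 0 0 255; 0 0 0 -10 255; 0 0 0 -10 255; 0 0 0 -10 255; 0 0 0 -10 255; 0 0 0 -10 255; 0 0 0 -10 255; 0 0 0 -10 255; 0 0 0 -10 255; 0 0 0 -10 255; 0 0 0 0 255"}}

```text
time: 23.5
position: [0.5958, 0.1154, 0.1627]
tool_rot: [-1.565, -0.164, 0.163]
ft_force: [-0.2, 1.5, 0.6]
grip_width: 0.005
```

```bash
python3 snap.py 19 wrist top; python3 to.py 16 -112 150 -90;python3 - <<'E'
import cv2
a=cv2.imread("pics/top19.png")[125:245,175:345];cv2.imwrite("pics/t19c.png",cv2.resize(a,None,fx=4.6,fy=4.6,interpolation=cv2.INTER_CUBIC))
E
```

```text
t 23.50 pos [0.5958 0.1154 0.1627] shaker [ -5.6 -37.5] jaw ang in shaker -90.2 F [-0.2  1.5  0.6] Fsh [ 1.5 -0.2] g 0.005 j7 0.10
t 23.60 pos [0.5957 0.1155 0.1627] shaker [ -5.5 -37.4] jaw ang in shaker -90.3 F [ 0.3  0.3 -1.1] Fsh [ 0.2 -0.4] g 0.005 j7 0.10
tool delta [74.5 12.7 21.9]
yaw -0.27830444404713717 radial dev of tool y: [ 0. -0. -1.]
```

View pics/wrist19.png

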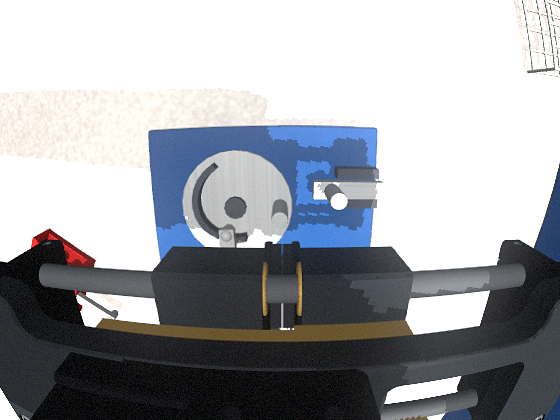

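View pics/t19c.png

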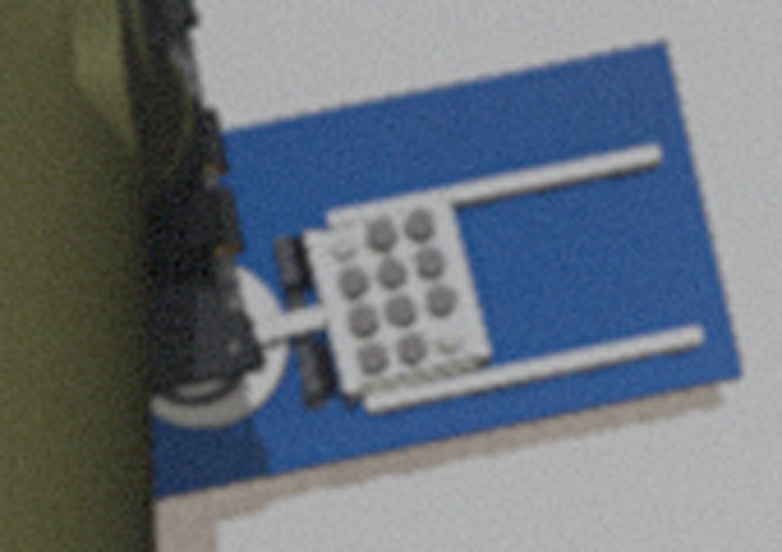

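```bash
python3 - <<'E'
from h import *
C=load("wrist19")[1:]
for nm,u,v,z in[("hub",235,208,.075),("pin",280,219,.11),("kpost",340,201,.118),("bolt",227,238,.092)]:
    l=w2s(fz((u,v),*C,z))*1000; print(nm,l.round(1))
d=load("wrist19")[0][120:260,140:400,::-1]
cv2.imwrite("pics/w19c.png",cv2.resize(d,None,fx=3,fy=3,interpolation=cv2.INTER_CUBIC))
E
```

```text
hub [-0.4  0.4]
pin [  1.  -35.9]
kpost [ 15.8 -75.8]
bolt [-19.7   5.2]
```

View pics/w19c.png

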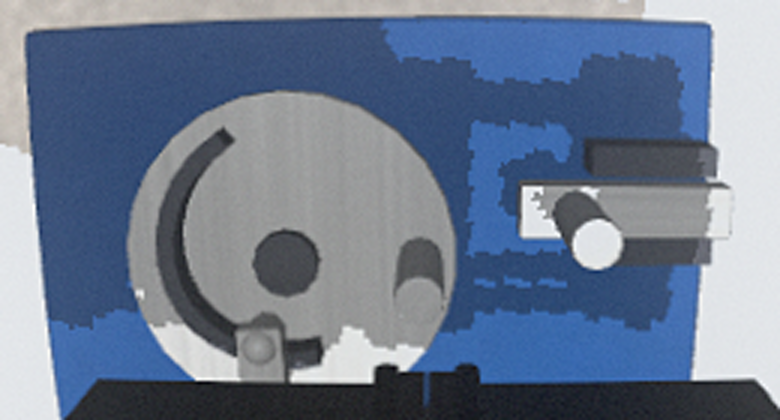

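Request:
{"api": "drive_tool", "payload": {"increments": "40 0 11 0 255; 36 0 11 0 255; 0 35 0 0 255; 0 35 0 0 255; 0 0 0 0 255; 0 0 0 0 255"}}

```text
time: 24.35
position: [0.6661, 0.1534, 0.094]
tool_rot: [-1.564, -0.166, 0.163]
ft_force: [0.2, -0.5, 1.0]
grip_width: 0.007
```

```bash
python3 snap.py 20 wrist; python3 to.py 16 -57 92 -90
```

```text
t 24.35 pos [0.6661 0.1534 0.094 ] shaker [  16.7 -114.2] jaw ang in shaker -90.1 F [ 0.2 -0.5  1. ] Fsh [-0.5 -0.1] g 0.007 j7 0.13
t 24.40 pos [0.6666 0.1535 0.0947] shaker [  16.7 -114.7] jaw ang in shaker -90.1 F [-0.2 -0.4  0.9] Fsh [-0.4  0.2] g 0.008 j7 0.13
tool delta [-57.7   2.5  -0.8]
yaw -0.11449621887851436 radial dev of tool y: [ 0.003  0.001 -1.   ]
```

View pics/wrist20.png

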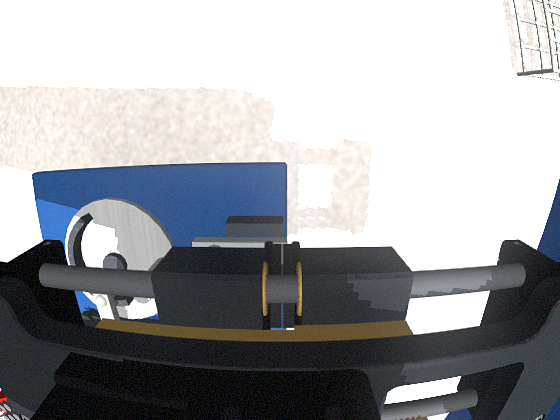

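Request:
{"api": "drive_tool", "payload": {"increments": "-7 2 0 0 255; -7 0 0 0 255; -6 0 0 0 255; -6 0 0 0 255; -6 0 0 0 255; -6 0 0 0 255; -6 0 0 0 255; -6 0 0 0 255; 0 0 0 0 255; 0 0 0 0 255"}}

```text
time: 25.65
position: [0.6158, 0.1427, 0.0903]
tool_rot: [-1.565, -0.165, 0.167]
ft_force: [-0.4, 0.3, 0.5]
grip_width: 0.007
```

```bash
python3 snap.py 21 wrist; python3 to.py 16 -57 92 -90
```

```text
t 25.65 pos [0.6158 0.1427 0.0903] shaker [ 16.9 -62.8] jaw ang in shaker -90.1 F [-0.4  0.3  0.5] Fsh [0.4 0.3] g 0.007 j7 0.12
t 25.70 pos [0.6159 0.1427 0.0902] shaker [ 16.9 -62.9] jaw ang in shaker -90.1 F [-0.9 -0.3 -0.5] Fsh [-0.1  0.9] g 0.002 j7 0.12
tool delta [-5.9 -1.8 -0.9]
yaw -0.07176522799133522 radial dev of tool y: [-0.001 -0.    -1.   ]
```

View pics/wrist21.png

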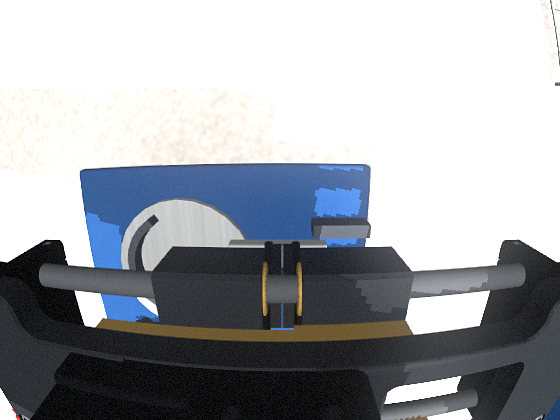

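Request:
{"api": "drive_tool", "payload": {"increments": "-3 0 0 0 255; -3 0 0 0 255; -2 0 0 0 255; 0 0 0 0 255; 0 0 0 0 255"}}

```text
time: 26.32
position: [0.6109, 0.1418, 0.091]
tool_rot: [-1.564, -0.17, 0.161]
ft_force: [9.3, 1.9, -3.2]
grip_width: 0.005
```

Request:
{"api": "drive_tool", "payload": {"increments": "-2 0 0 0 255; -2 0 0 0 255; 0 0 0 0 255; 0 0 0 0 255"}}

```text
time: 26.82
position: [0.6105, 0.1417, 0.0918]
tool_rot: [-1.564, -0.177, 0.155]
ft_force: [16.1, 2.8, -7.5]
grip_width: 0.007
```

```bash
python3 to.py 16 -57 92 -90
```

```text
t 26.82 pos [0.6105 0.1417 0.0918] shaker [ 17.  -57.4] jaw ang in shaker -90.1 F [16.1  2.8 -7.5] Fsh [ -0.7 -16.4] g 0.007 j7 0.11
tool delta [-0.4 -0.2 -1. ]
yaw -0.05110831460592635 radial dev of tool y: [ 0.014  0.002 -1.   ]
```

Request:
{"api": "drive_tool", "payload": {"increments": "8 0 0 0 255; 12 0 0 0 255; 0 -40 0 0 255; 0 -40 0 0 255; 0 0 -30 0 255; 0 0 -30 0 255; 0 0 0 0 255; 0 0 0 0 255"}}

```text
time: 27.82
position: [0.6365, 0.0867, 0.1701]
tool_rot: [-1.564, -0.165, 0.167]
ft_force: [-0.1, 0.3, 0.2]
grip_width: 0.009
```

```bash
python3 snap.py 22 wrist; python3 - <<'E'
from h import *
d=load("wrist22")[0][90:260,120:420,::-1]
cv2.imwrite("pics/w22c.png",cv2.resize(d,None,fx=2.6,fy=2.6,interpolation=cv2.INTER_CUBIC))
E
```

```text
t 27.82 pos [0.6365 0.0867 0.1701] shaker [-42.2 -71.2] jaw ang in shaker -90.1 F [-0.1  0.3  0.2] Fsh [0.3 0.1] g 0.009 j7 0.19
```

View pics/w22c.png

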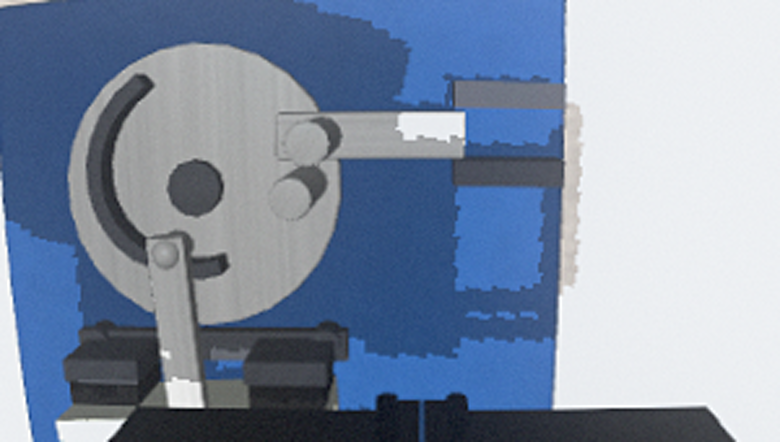

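Request:
{"api": "drive_tool", "payload": {"increments": "0 -40 0 0 255; 0 -40 0 0 255; 0 0 50 0 255; 0 0 50 0 255; 0 0 50 0 255; 0 0 50 0 255; 0 0 0 0 255; 0 0 0 0 255"}}

```text
time: 28.88
position: [0.5944, 0.282, 0.2503]
tool_rot: [-1.565, -0.167, 0.167]
ft_force: [0.1, 0.1, -0.1]
grip_width: 0.006
```

```bash
python3 snap.py 23 wrist top scene; python3 - <<'E'
from h import *
C=load("wrist22")[1:]
for nm,a,b,z in[("bolt",166,254,.092),("pin",292,200,.11),("kpost",308,142,.118),("padL face",None,0,0)][:3]:
    print(nm,(w2s(fz((120+a/2.6-.3,90+b/2.6-.3),*C,z))*1000).round(1))
d=load("top23")[0][125:245,175:345,::-1]; d=cv2.convertScaleAbs(d,alpha=1.5)
cv2.imwrite("pics/t23c.png",cv2.resize(d,None,fx=4.6,fy=4.6,interpolation=cv2.INTER_CUBIC))
E
```

```text
t 28.88 pos [0.5944 0.282  0.2503] shaker [157.5 -71.2] jaw ang in shaker -90.0 F [ 0.1  0.1 -0.1] Fsh [ 0.  -0.1] g 0.006 j7 -0.15
bolt [-17.8   5.7]
pin [  0.2 -36.2]
kpost [ 16.2 -41.9]
```

View pics/t23c.png

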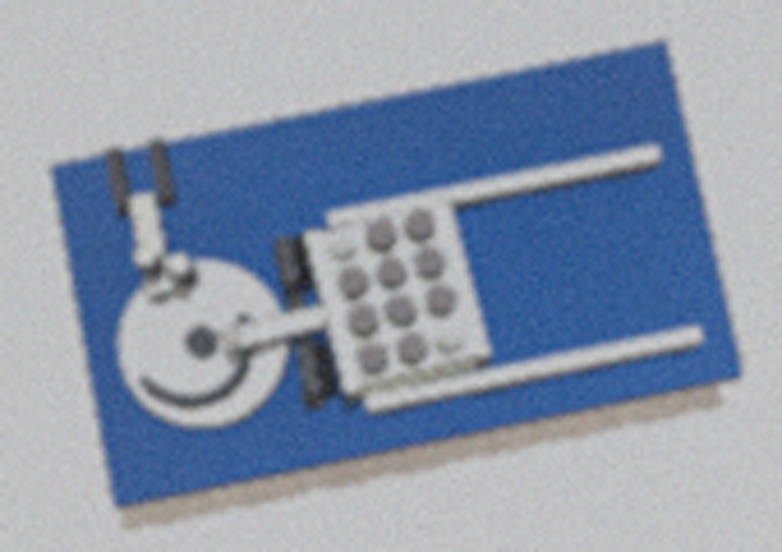

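View pics/scene23.png

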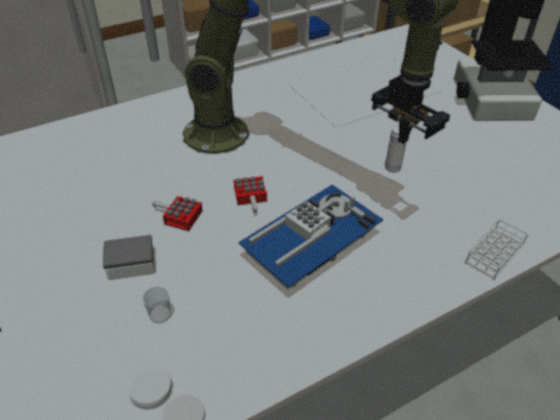

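View pics/wrist23.png

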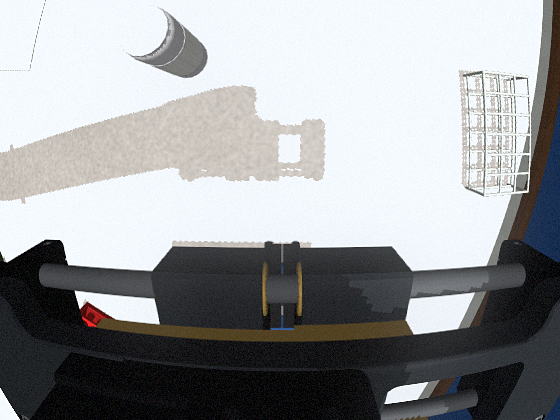

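```bash
python3 -c "
from h import *
print(workorder.close_job()); st()"
```

```text
the job is handed in; nothing more can be done
None
the job is handed in; nothing more can be done
```

The tube carrier is mounted and drawn tight, the cam is shut and the keeper is home. I handed the job in at about 29 s of the 61 s allowed; it returned no verdict.

I gripped the crank pin and turned the cam back from about 29° to its open stop. I then pushed the carrier by its rear face until the clamp bar began to give, turned the disc the half turn clockwise, and pushed the keeper post until it stopped.

| Last check | Measured in the images | Expected |
|---|---|---|
| Crank pin on the shaker | (0.2, −36.2) mm, cam about 3.14 rad | 3.14 rad when shut |
| Bolt pin | x = −17.8 mm, so carrier origin about −108.8 mm | about −109 mm when tight |
| Keeper post | (16.2, −41.9) mm | y = −42 mm when home |

The carrier looks level, and the spray can, tip box and beaker look unmoved in the pictures. The arm stands clear, touching nothing.

Three things did not quite agree:
- **Shaker frame:** the top and wrist cameras differed by about 3 mm. I took a value in between, and the open stop then fitted it to within 1 mm.
- **Bolt position sideways:** the wrist camera puts the bolt head at y = +5 mm, where 0 was expected. I did not resolve this.
- **Cam turning:** it stuck briefly at about 2.8 rad, with some 18 N on the pin instead of the 12 N stated. It came free with a few millimetres more push.

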